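# Serve a tin from the laundromat's glass-lidded sales case

## Robot

A 7-joint arm with a two-finger parallel gripper is mounted at the origin on the work surface. World frame = base frame: x ahead of the robot, y to its left, z up, the work surface at z = 0. Lengths are in mm, angles in rad, forces in N, time in s.
With the tool pointing down it reaches from about 400 to 900 mm from the base axis. Payload 5.6 kg.
Tool frame: the origin (TCP) lies midway between the tips of the shut fingers; the grasp point (between the pads) lies 19 mm behind it; z points along the fingers, y is the line along which they close (so a half turn about z gives the same grasp; the last joint's range is limited). The gripper opens to 92 mm and grips with 3 to 60 N. Pads are 20 mm wide; open, the fingers measure 128 mm over their backs; the gripper's body (75 mm by 189 mm) begins 69 mm behind the grasp point.
Start: joints at [1.2, 0.468, -0.012, 1.603, 0.006, 1.071, -0.056], TCP at [209.233, -615.411, 214.592] pointing down, gripper open.
Joint ranges: [-2.53, 2.53], [-0.31, 2.02], [-1.57, 1.55], [0.28, 2.44], [-1.29, 4.43], [0.15, 1.84], [-2.92, 2.92]. Speed limits (rad/s): [2.57, 2.57, 3.14, 3.14, 3.14, 3.14, 3.14].

## Interface

Orientations are given as a rotation vector (axis times angle).
In Python, from cell import robot, grip, kin, viewer gives the robot as it stands. Calls block until the motion is done:
- robot.movep(position, orientation): joint-space move of the TCP to a pose.
- robot.servo_line(position, feed=150, rotation=None): straight line of the TCP; rotation=None keeps the orientation; feed is the mean speed in mm/s.
- robot.goto_joints(angles): joint-space move.
- grip(opening, newtons=None): opening from 0.0 (shut) to 1.0 (fully open); newtons is the grip in N (None keeps the last); returns when the fingers have stopped.
- robot.hold(seconds).
- kin.ik(position, orientation): joint angles nearest the present ones, or None.
- robot.observe(): the state.
- viewer.read_camera(name): name is "scene" or "top" or "wrist"; returns the picture (480x640x3 uint8, red, green, blue); there is no depth.
- viewer.camera_info(name): a dict with "camera_matrix" (3x3 intrinsics, pixels), "R" (3x3) and "t" (3): a world point X has camera coordinates R X + t. Camera axes: x right, y down, z forward; pixel columns grow to the right and rows downward; lengths in mm; the calibration is good to about 2 mm. A picture is of the moment at which its call begins: read the wrist's pose just before it. camera_info takes no time and is no camera call; for the wrist camera it gives the pose at the moment of the call.
A pose or a line that the arm cannot do raises robot.IKError and nothing moves.
- robot.job_done(): hands the job in; it is judged then, once.
Trained networks look in the newest picture that a camera, given by its name, has taken for a name from the list of things; names that differ only in an ending like _2 or _b are one class to them, and where a whole thing is asked for, a point or a joint stands for the part that bears it (a point fixed in the world has none). Each returns a list of dicts, best first, with "confidence" (0 to 1); they miss things now and then, are a little off and sometimes report something else, mostly with a low value. They report only what shows in the picture. A call takes as long as a camera call. They do not tell look-alikes from the thing itself.
- viewer.silhouettes(name, camera): "mask" (480x640 bool, what is visible of it).
- viewer.pinpoint(name, camera): "at" ([x, y, z] in mm, in the coordinates of the camera as it stood for that picture, good to about 4 mm: a listed point, or the origin of a listed thing).
The state is a dict: "t": time; "joints": joint angles; "joint_velocities": joint speeds; "joint_torque": joint torques, N m; "tcp_pos": TCP position; "tcp_rot": TCP orientation; "contact_force": force on the tool from outside, world axes, zero at the start; "wrist_torque": the same for the moment, N m; "grip_width": opening from 0.0 (shut) to 1.0 (fully open); "grip_force": force on a finger pad.
Only numpy, scipy, OpenCV 4.12 (cv2) and the standard library are available. Lean on these libraries where they do the work, as an engineer would, in place of code of your own. Each camera call takes 0.05 s, during which the arm holds its last target. There are 200 camera calls.

## Task

A customer has bought the round tin: slide the glass lid of the counter case open toward you with light fingertip pressure, lift the tin out and set it down gently inside the wooden service tray, then slide the lid fully shut again. Mind the glass, and leave the other goods and the things on the counter where they are.

Things in the scene. Friction and masses are not known exactly. Their poses are not given: they have to be found in the camera images.
- case: fixed counter-top sales case, 300 (own x) x 360 (own y) mm; origin at the centre of its underside, own x away from the robot, yaw within 9 degrees. Its top slopes 0.087 rad (5 degrees), far end higher (up to 100 mm). Side rails at own |y| 166 to 180 mm stand 2 mm above the glass. Robot-side half of the top (own x under -7 mm): fixed metal deck just under the plane in which the glass slides
- bay (a point): centre of the floor of the case's far half, the open-topped goods bay that the sliding glass covers; floor 8 mm above the case's origin; inner size 152 (own x) x 348 (own y) mm; same axes as the case
- lid (a joint): travel of the sliding glass lid, m: 0 = fully shut (far stop), 0.125 = fully open (near stop); slides toward the robot along the slope. No handle, edges enclosed when shut: it is dragged by fingertips pressed on the glass. Runners drag with 4 N and it stays where left; fingertips (friction on glass about 0.6, varying) slip if pressed with less than about 7 to 9 N. Starts up to 10 mm open
- glass_shut (a point): fixed point of the case, at the mean height of the glass's top face, over the middle of the pane when shut (the pane: 152 along the slope x 334 x 6 mm, clear with a flush 15 mm black border). The lid frame lies on a soft gasket, so the glass may stand up to 4 mm higher or lower than this: find it by touch, at 8 mm/s. It cracks if the total force on it, pressing and pulling together, passes 20 N
- tin: the round tin to be served: flat metal screw-lid tin with a paper band, diameter 62 mm, height 40 mm, about 130 g; stands on the bay floor in one of three places side by side; origin at the centre of its underside
- tray: wooden service tray on the counter, fixed: 170 (own x) x 140 (own y) x 14 mm high, walls and floor 5 mm thick; origin at the centre of its underside
- soap: bystander in the bay: paper-wrapped soap bar 85 x 50 x 32 mm; origin at the centre of its underside
- stick: bystander in the bay: upright white stain-remover stick, diameter 38 mm, height 48 mm; origin at the centre of its underside
- detergent: bystander on the counter: detergent bottle, diameter 84 mm, height 190 mm; origin at the centre of its underside
- terminal: bystander on the counter: black payment terminal 150 x 75 x 34 mm; origin at the centre of its underside
There are look-alikes about, which are no part of the job. Of the things like the tray, leave any that is blue; of the rest the larger one is meant.

How it is judged (in metres and radians):
On the way, in this order (a step that is already met when the one before it is completed fails the run):
1. the glass lid is slid open by more than 85 mm (value of joint lid above 0.085 m), for 0.2 s.
2. the tin stands in the service tray, let go (z of tin in the frame of tray between 0.002 and 0.008 m and horizontal distance between tin and tray below 0.062 m and angle between tin's own z axis and vertical below 0.08 rad and contact force between tin and the fingers below 0.1 N and linear speed of tin below 0.02 m/s), for 0.2 s.
At the end, for the whole second after the job is handed in: the glass lid is fully shut (less than 4 mm from its stop) and at rest, and the tin stands upright and at rest on the floor of the service tray (value of joint lid below 0.004 m and velocity of joint lid between -0.01 and 0.01 m/s and z of tin in the frame of tray between 0.002 and 0.008 m and horizontal distance between tin and tray below 0.062 m and angle between tin's own z axis and vertical below 0.08 rad and linear speed of tin below 0.02 m/s); the robot touches nothing.
It fails at once if the total force on the glass (pressing and pulling together) passes 20 N (contact force between lid and anything else above 20 N).
It fails at once if the tin is dropped (falls faster than 0.7 m/s) (linear speed of tin above 0.7 m/s and contact force between tin and the fingers below 0.02 N).
It fails at once if the soap bar or the stick is moved by more than 20 mm (distance of any of soap, stick from where it was at the start of the episode above 0.02 m).
It fails at once if the detergent bottle or the payment terminal is moved by more than 20 mm (distance of any of detergent, terminal from where it was at the start of the episode above 0.02 m).
It also fails if it takes over 72 s, if anything falls off the work surface, if the arm or the gripper's body presses on something with over 40 N, if the wrist force passes 120 N, or if a joint passes its speed limit or range.

## Working session

There is one attempt and no reset: what is moved stays moved. The work goes in short steps, each a Python script; the robot and the scene stay as the last script left them, time stands still between calls to the robot, and variables do not carry over. Pictures are saved under pics/ and viewed, at most 10 in all, crops included, and the job is handed in when it is done.

```bash
ls; mkdir -p pics
cat > h.py <<'E'
import numpy as np, cv2
from cell import robot, grip, kin, viewer
from scipy.spatial.transform import Rotation as Rn
def shot(cam,fn=None):
    im=viewer.read_camera(cam)
    if fn: cv2.imwrite('pics/'+fn,cv2.cvtColor(im,cv2.COLOR_RGB2BGR))
    return im
def w(cam,p):
    c=viewer.camera_info(cam); return np.array(c['R']).T@(np.array(p)-np.array(c['t']))
def px(cam,X):
    c=viewer.camera_info(cam); q=np.array(c['camera_matrix'])@(np.array(c['R'])@np.array(X)+np.array(c['t'])); return q[:2]/q[2]
def ray(cam,uv,z):
    c=viewer.camera_info(cam); R=np.array(c['R']);o=-R.T@np.array(c['t'])
    d=R.T@np.linalg.solve(np.array(c['camera_matrix']),[uv[0],uv[1],1.]); return o+d*(z-o[2])/d[2]
E
python3 - <<'E'
from h import *
for cam in ('top','scene'):
    shot(cam,cam+'0.png')
    for n in ('case','bay','glass_shut','tin','tray','soap','stick','detergent','terminal'):
        for r in viewer.pinpoint(n,cam): 
            p=w(cam,r['at']); print(cam,n,round(r['confidence'],2),p.round(0),px(cam,p).round(0))
s=robot.observe(); print({k:np.round(v,3) for k,v in s.items()})
E
```

```text
pics
top glass_shut 0.32 [ 686. -287.   -3.] [415. 157.]
top tray 0.96 [ 434. -333.    6.] [431. 244.]
top tray 0.82 [ 324. -545.    1.] [506. 285.]
top tray 0.81 [ 189. -344.    1.] [434. 332.]
top detergent 0.89 [453. 418.   3.] [166. 231.]
top terminal 0.61 [ 685. -288.   -1.] [415. 157.]
scene tray 0.85 [ 325. -550.   -0.] [228. 174.]
scene tray 0.79 [ 436. -336.    4.] [243. 219.]
scene tray 0.58 [ 195. -346.   -1.] [301. 182.]
scene tray 0.29 [454. 419.  -0.] [479. 399.]
scene detergent 0.89 [455. 419.   2.] [480. 398.]
scene terminal 0.65 [ 690. -289.   -2.] [176. 279.]
{'t': np.float64(1.0), 'joints': array([ 1.2  ,  0.467, -0.012,  1.603,  0.006,  1.071, -0.056]), 'joint_velocities': array([ 0.   ,  0.   ,  0.   ,  0.   , -0.001,  0.001,  0.002]), 'joint_torque': array([ 1.0000e-03, -5.2043e+01, -1.2000e-02, -2.4406e+01, -5.7000e-02,
        1.1000e-02, -0.0000e+00]), 'tcp_pos': array([ 209.247, -615.394,  214.616]), 'tcp_rot': array([ 3.099,  0.512, -0.   ]), 'contact_force': array([ 0.378, -0.043,  0.301]), 'wrist_torque': array([ 0.005, -0.008, -0.037]), 'grip_force': np.float64(0.0), 'grip_width': np.float64(1.0)}
```

View both.

View pics/top0.png

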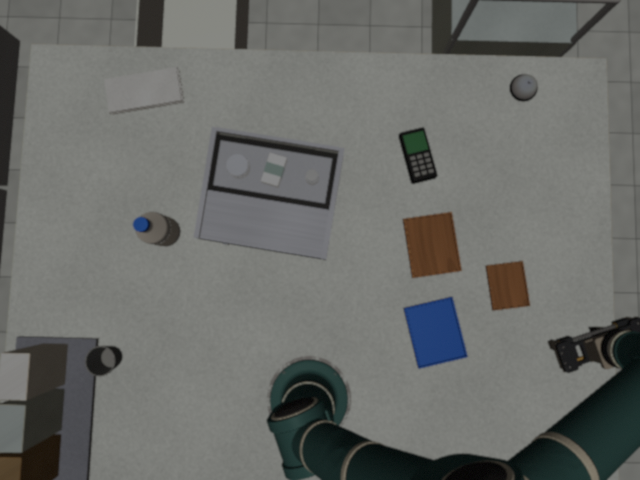

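View pics/scene0.png

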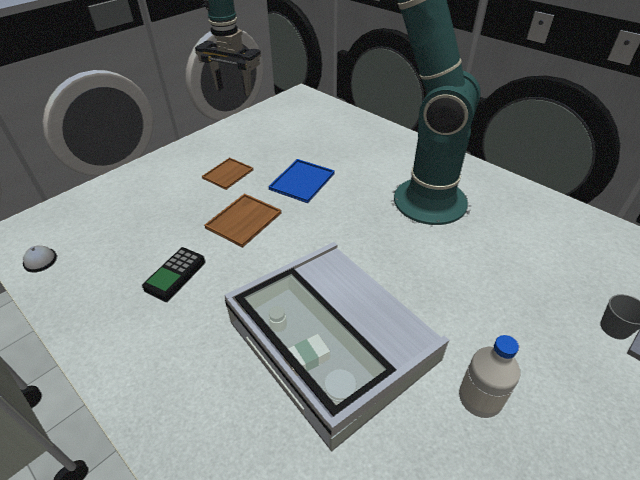

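```bash
cat >> h.py <<'E'
def down(psi): return np.pi*np.array([np.cos(psi/2),np.sin(psi/2),0])
E
python3 - <<'E'
from h import *
for uv,z in (((216,130),100),((341,150),100),((326,258),74),((198,239),74),((236,165),50),((312,177),56)): print(uv,ray('top',uv,z).round(0))
c=ray('top',(268,195),80)
p=[c[0]-20,c[1],480]
for psi in (0,.15,-.15,np.pi):
    print(psi,kin.ik(p,down(psi)))
robot.movep(p,down(0)) 
print(robot.observe()['t'],robot.observe()['tcp_pos'])
im=shot('wrist','w1.png')
for n in ('case','bay','glass_shut','lid','tin','soap','stick'):
    for r in viewer.pinpoint(n,'wrist'):
        q=w('wrist',r['at']); print(n,round(r['confidence'],2),q.round(1),px('wrist',q).round(0))
ci=viewer.camera_info('wrist');print(ci)
E
```

```text
(216, 130) [719. 266. 100.]
(341, 150) [673. -70. 100.]
(326, 258) [384. -38.  74.]
(198, 239) [427. 307.  74.]
(236, 165) [637. 218.  50.]
(312, 177) [607.   7.  56.]
0 [ 0.61115364  0.34465994 -1.20322177  1.40855719  0.32095264  1.60300826
 -2.13137464]
0.15 [ 0.61087849  0.34440895 -1.20263515  1.40856888  0.32064409  1.6029122
 -1.98111125]
-0.15 [ 0.48108642  0.26431381 -0.97193648  1.41449919  0.21749769  1.57558198
 -2.19402836]
3.141592653589793 [ 0.56481328  0.30883116 -1.11220836  1.41058115  0.27608523  1.58995261
  1.04834797]
3.975 [530.0771307  121.93111152 479.6552251 ]Traceback (most recent call last):
  File "<stdin>", line 11, in <module>
ValueError: it knows: bay, case, detergent, glass_shut, soap, stick, terminal, tin, tray
```

Run:
```python
from h import *
for n in ('case','bay','glass_shut','tin','soap','stick'):
    for r in viewer.pinpoint(n,'wrist'):
        q=w('wrist',r['at']); print(n,round(r['confidence'],2),q.round(1),px('wrist',q).round(0))
ci=viewer.camera_info('wrist');print(ci, robot.observe()['joints'].round(2),robot.observe()['t'])
```

```text
{'camera_matrix': array([[431.7128512 ,   0.        , 325.75600053],
       [  0.        , 431.7128512 , 231.77314646],
       [  0.        ,   0.        ,   1.        ]]), 'R': array([[ 1.61760947e-04, -9.99999446e-01, -1.03991435e-03],
       [-9.63568880e-01, -4.34003497e-04,  2.67459952e-01],
       [-2.67460255e-01,  9.58764532e-04, -9.63568416e-01]]), 't': array([123.74881808, 408.62389427, 788.14468251])} [ 0.61  0.34 -1.2   1.41  0.32  1.6  -2.13] 4.475
```

View pics/w1.png

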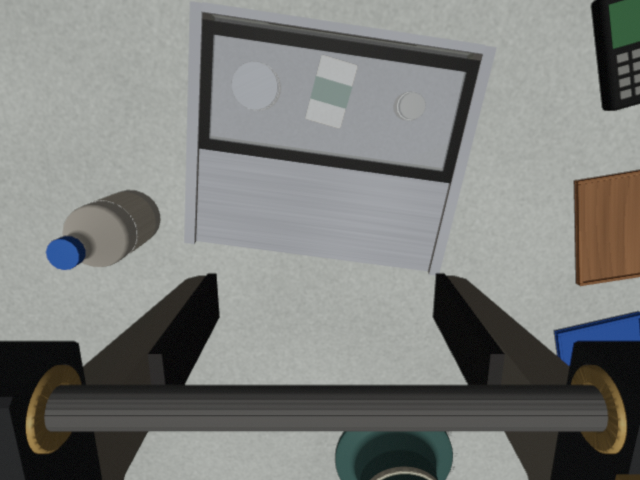

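```bash
cat > fit.py <<'E'
from h import *
from scipy.optimize import least_squares
T=np.tan(.087)
O=[(150,180),(150,-180),(-150,-180),(-150,180)]
obs={'wrist':[(191,3),(494,47),(438,273),(187,242)],'top':[(216,130),(341,150),(326,258),(198,239)]}
def own(p,x,y,z): c,s=np.cos(p[2]),np.sin(p[2]); return np.array([p[0]+c*x-s*y,p[1]+s*x+c*y,z])
def res(p):
    r=[]
    for cam,o in obs.items():
        for (x,y),uv in zip(O,o): r+=list((px(cam,own(p,x,y,p[3]+T*x))-uv)*(1 if cam=='wrist' else 1.2))
    return r
f=least_squares(res,[550,115,-.13,85])
E
python3 - <<'E'
from fit import *
p=f.x; print(p.round(3), np.round(f.fun,1))
im=cv2.imread('pics/w1.png')
def dr(x,y,z,c):
    u=px('wrist',own(p,x,y,z)).astype(int); cv2.circle(im,tuple(int(v) for v in u),2,c,-1)
for x,y in O: dr(x,y,p[3]+T*x,(0,0,255))
for x in (-7,145):
    for y in (166,-166): dr(x,y,p[3]-2+T*x,(0,255,0))
c,s=np.cos(p[2]),np.sin(p[2])
def toown(q): d=q[:2]-p[:2]; return np.array([c*d[0]+s*d[1],-s*d[0]+c*d[1]])
for n,uv,z in (('tin top',(255,86),48),('stick',(410,105),56),('soap',(331,91),40),('pane near L',(199,150),81),('pane near R',(448,181),81),('pane far L',(203,13),95),('pane far R',(482,53),95)):
    q=ray('wrist',uv,z); print(n,q.round(0),toown(q).round(0))
cv2.imwrite('pics/w1c.png',cv2.resize(im[0:300,170:510],None,fx=2.2,fy=2,interpolation=cv2.INTER_CUBIC))
np.save('case.npy',p)
E
```

```text
[ 5.53726e+02  1.20356e+02 -1.30000e-01  7.87010e+01] [ 1.9  1.5 -0.5  0.4  0.4 -0.7  1.3 -0.8 -4.9 -1.9  3.2 -1.6  0.4  1.4
 -4.  -0.6]
tin top [638. 217.  48.] [ 71. 107.]
stick [613.  13.  56.] [ 73. -99.]
soap [632. 117.  40.] [78.  7.]
pane near L [557. 289.  81.] [-19. 167.]
pane near R [516. -38.  81.] [ -17. -162.]
pane far L [716. 267.  95.] [142. 167.]
pane far R [673. -63.  95.] [ 142. -167.]
```

View pics/w1c.png

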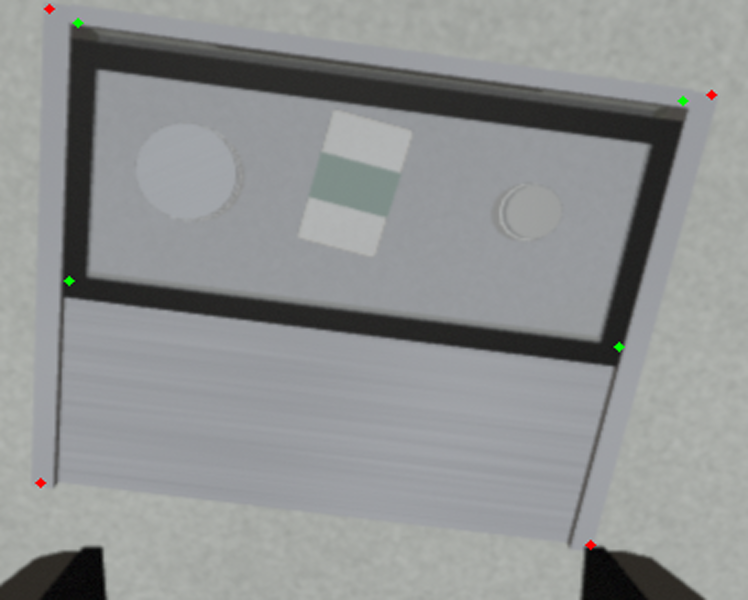

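Run:
```python
import fit; from fit import *
fit.obs={'wrist':[(190.9,3.5),(496,47.5),(441,273.5),(185,241.5)]}
for h in (None,76,79,82,85,87):
    if h is None: f=least_squares(res,[550,115,-.13,85])
    else: f=least_squares(lambda q:res([*q,h]),[550,115,-.13])
    print(h,f.x.round(3),np.round(f.fun,1))
```

```text
None [ 5.53739e+02  1.20460e+02 -1.31000e-01  8.61520e+01] [ 0.2 -0.7 -0.1 -0.8 -1.6  0.8  1.4  1. ]
76 [ 5.54008e+02  1.20422e+02 -1.31000e-01] [ 2.8  1.1 -3.2  0.2 -3.3 -1.9  3.6 -1.2]
79 [ 5.53932e+02  1.20433e+02 -1.31000e-01] [ 2.1  0.6 -2.3 -0.1 -2.8 -1.1  3.  -0.6]
82 [ 5.53853e+02  1.20445e+02 -1.31000e-01] [ 1.3  0.  -1.4 -0.4 -2.3 -0.3  2.3  0.1]
85 [ 5.53771e+02  1.20456e+02 -1.31000e-01] [ 0.5 -0.5 -0.4 -0.6 -1.8  0.5  1.6  0.8]
87 [ 5.53715e+02  1.20463e+02 -1.31000e-01] [-0.  -0.9  0.2 -0.8 -1.4  1.   1.2  1.2]
```

```bash
cat >> h.py <<'E'
P=[553.8,120.4,-.131,86.]
def own(x,y,z): c,s=np.cos(P[2]),np.sin(P[2]); return np.array([P[0]+c*x-s*y,P[1]+s*x+c*y,z])
D=down(P[2])
st=robot.observe
def fz(f0,n=1): return np.array(st()['contact_force'])-f0
def touch(x,y,ztop,F,zmin,step=.4):
    """descend at 8 mm/s until upward force F"""
    robot.servo_line(own(x,y,ztop),feed=60); robot.hold(.3)
    f0=np.array(st()['contact_force']); z=ztop; log=[]
    while z>zmin:
        z-=step; robot.servo_line(own(x,y,z),feed=8); f=fz(f0); log.append((round(z,2),round(f[2],2),round(st()['t'],2)))
        if f[2]>F: break
    return z,f0,log
E
python3 - <<'E'
from h import *
grip(0.0)
robot.movep(own(72,0,130),D)
print(st()['t'],st()['joints'].round(2),st()['tcp_pos'].round(1))
z,f0,log=touch(72,0,104,1.5,80)
print(z,f0,log[:2],log[-6:],st()['tcp_pos'])
np.save('f0.npy',f0)
E
```

```text
7.1833 [ 0.37  0.73 -0.88  1.67  0.63  1.06 -2.41] [626.2 111.4 131.6]
93.59999999999985 [-0.13240055  0.05730315  0.36048692] [(103.6, np.float64(-0.7), 8.32), (103.2, np.float64(-0.97), 8.57)] [(95.6, np.float64(-0.17), 13.32), (95.2, np.float64(-0.49), 13.57), (94.8, np.float64(-0.51), 13.82), (94.4, np.float64(-0.61), 14.07), (94.0, np.float64(-0.39), 14.32), (93.6, np.float64(4.25), 14.57)] [625.28480222 111.03350725  93.96610688]
```

Run:
```python
from h import *
f0=np.load('f0.npy'); z=93.6
for i in range(8):
    f=fz(f0); print(round(z,2),f.round(1),st()['tcp_pos'].round(2),round(st()['t'],2))
    if f[2]>10: break
    z-=.15 if f[2]>7 else .25; robot.servo_line(own(72,0,z),feed=8)
robot.hold(.15); print(fz(f0).round(1)); np.save('z.npy',z)
```

```text
93.6 [-1.4  0.2  4.3] [625.28 111.03  93.97] 14.57
93.35 [-2.2 -1.2  6.1] [625.31 111.04  93.93] 14.82
93.1 [-2.4 -0.8  6.8] [625.3  111.07  93.89] 15.07
92.85 [-2.9 -0.8  8.5] [625.34 111.07  93.89] 15.32
92.7 [-3.5 -1.2  8.8] [625.32 111.04  93.87] 15.57
92.55 [-3.7 -1.7 10.1] [625.33 111.05  93.84] 15.82
[-4.2 -1.4  9.2]
```

```bash
cat >> h.py <<'E'
T=np.tan(.087)
def drag(x0,x1,y,z,f0,Ft=11,seg=8,feed=40):
    n=max(1,int(abs(x1-x0)/seg+.5)); x=x0; dx=(x1-x0)/n
    for i in range(n):
        f=fz(f0); a=np.linalg.norm(f)
        if a>16.5: z+=(a-13)/6
        z+=np.clip((f[2]-Ft)/6*.6,-.5,.5)
        x+=dx; z+=T*dx
        robot.servo_line(own(x,y,z),feed=feed)
        f=fz(f0); s=st(); print(round(x,1),round(z,2),f.round(1),round(np.linalg.norm(f),1),s['tcp_pos'].round(1),round(s['t'],2))
        if np.linalg.norm(f)>18 or f[2]<3: print('STOP'); break
    return x,z
E
python3 - <<'E'
from h import *
f0=np.load('f0.npy'); z=float(np.load('z.npy'))
x,z=drag(72,40,0,z,f0); np.save('z.npy',z)
shot('wrist','w2.png')
E
```

```text
64.0 91.67 [ 0.3 -0.1  8.8] 8.8 [618.9 111.9  93.3] 16.32
56.0 90.75 [ 1.  -1.6  8.6] 8.8 [611.1 113.   92.6] 16.67
48.0 89.82 [ 0.5 -1.1 11.2] 11.2 [603.4 114.1  91.8] 17.02
40.0 89.14 [-0.3 -2.1 11.2] 11.4 [595.4 115.2  91.1] 17.37
```

View pics/w2.png

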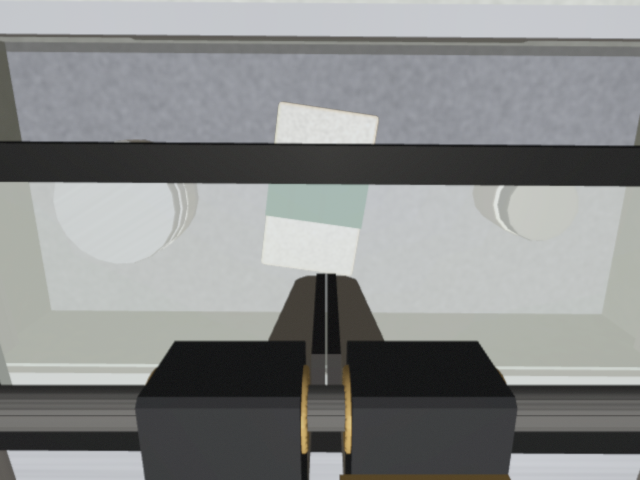

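Run:
```python
from h import *
f0=np.load('f0.npy'); z=float(np.load('z.npy'))
x,z=drag(40,-42,0,z,f0,seg=9); 
s=st()['tcp_pos']
robot.servo_line(own(x,0,z+5),feed=60); robot.servo_line(own(x,0,z+60),feed=150)
np.save('z.npy',z)
robot.movep(own(20,40,240),D); 
shot('wrist','w3.png'); print(st()['t'],st()['joints'].round(2))
for n in ('tin','soap','stick','bay','case'):
    for r in viewer.pinpoint(n,'wrist'):
        q=w('wrist',r['at']); print(n,round(r['confidence'],2),q.round(1),px('wrist',q).round(0))
for r in viewer.silhouettes('tin','wrist'):
    ys,xs=np.nonzero(r['mask']); print('mask',r['confidence'],xs.min(),xs.max(),ys.min(),ys.max())
```

```text
30.9 88.38 [-0.7 -1.8 10.7] 10.9 [586.3 116.5  90.3] 17.79
21.8 87.55 [ 0.5 -1.8 11.9] 12.0 [577.3 117.7  89.5] 18.17
12.7 86.84 [-0.8 -0.6 11.9] 11.9 [568.2 119.   88.7] 18.54
3.6 86.14 [ 0.1 -1.8 11.6] 11.7 [559.1 120.3  87.9] 18.92
-5.6 85.4 [-0.6 -0.8 10.7] 10.7 [550.1 121.5  87.2] 19.29
-14.7 84.58 [-0.2 -1.3 11. ] 11.0 [541.1 122.8  86.3] 19.67
-23.8 83.78 [-0.5 -1.2 11.9] 11.9 [532.1 124.   85.5] 20.04
-32.9 83.07 [ 0.9 -2.2 11.1] 11.3 [523.  125.3  84.7] 20.42
-42.0 82.28 [-0.5 -0.2 11.7] 11.7 [514.  126.5  83.9] 20.79
22.1667 [ 0.39  0.57 -1.    1.66  0.51  1.2  -2.43]
tin 0.64 [638.8 210.5  12.1] [257. 135.]
soap 0.97 [632.6 115.1  12.3] [364. 128.]
stick 0.74 [612.1   9.   11.5] [484. 136.]
case 0.92 [552.6 116.3   3.8] [371. 214.]
mask 0.95 207 285 101 177
```

View pics/w3.png

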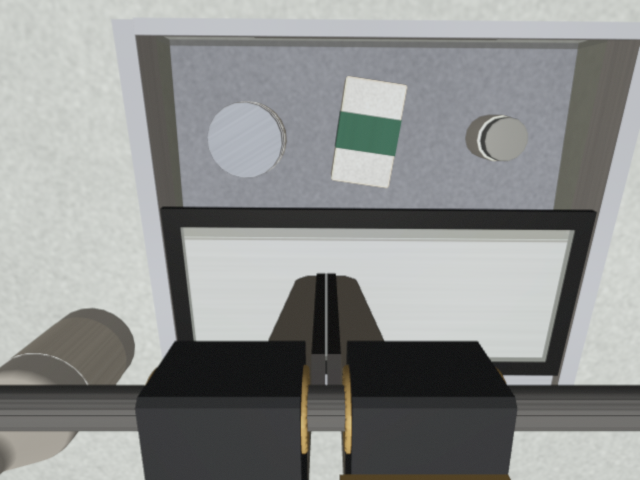

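Run:
```python
from h import *
t=ray('wrist',(246,139),48); print('tin',t.round(1))
tr=np.mean([ray('top',u,14) for u in ((404,219),(452,212),(461,271),(413,278))],0); print('tray',tr.round(1))
grip(.87,15)
xy=t[:2]
robot.movep([*xy,150],D); print(st()['t'],st()['grip_width'],st()['joints'].round(2))
robot.servo_line([*xy,60],feed=150); robot.hold(.1); f0=np.array(st()['contact_force'])
robot.servo_line([*xy,18],feed=60); print(fz(f0).round(1),st()['tcp_pos'].round(1))
grip(0.0,15); s=st(); print(s['grip_width']*92,s['grip_force'],s['tcp_pos'].round(1),fz(f0).round(1),s['t'])
for psi in (P[2],P[2]+.3,0.14,-.4,-.13+np.pi): print(psi,kin.ik([tr[0],tr[1],60],down(psi)))
np.save('tray.npy',tr)
```

```text
tin [639.5 215.4  48. ]
tray [ 431.9 -336.    14. ]
24.25 0.8745817019753828 [ 0.19  0.77 -0.89  1.55  0.63  1.14 -2.53]
[1.2 0.4 0.3] [639.7 215.7  18.2]
61.89967314363325 15.000210553407669 [639.8 215.5  18.4] [ 0.1 -0.   1.2] 26.3583
-0.131 [ 1.25644018  0.70690379 -0.86837045  1.92256458  0.71649257  0.85540737
 -1.69623111]
0.16899999999999998 [ 1.28921008  0.73394738 -0.91969442  1.92075299  0.76196459  0.88159207
 -1.43048675]
0.14 [ 1.286103    0.73122977 -0.91474089  1.92092288  0.7575625   0.87895242
 -1.45619747]
-0.4 [ 1.22536013  0.68419467 -0.8213313   1.9243221   0.67510611  0.83356631
 -1.93354739]
3.0115926535897932 [ 1.48965284  1.05730114 -1.33426907  1.91071073  1.13426317  1.20659142
  1.16374791]
```

Run:
```python
from h import *
tr=np.load('tray.npy'); xy=[434,-335.5]
p=st()['tcp_pos']
robot.servo_line([p[0],p[1],190],feed=160); print(st()['t'],st()['grip_width']*92)
E2=down(.14)
robot.movep([*xy,150],E2); print(st()['t'],st()['grip_width']*92,st()['joints'].round(2))
robot.servo_line([*xy,45],feed=120); shot('wrist','w4.png')
robot.hold(.2); f0=np.array(st()['contact_force'])
robot.servo_line([*xy,18.5],feed=50); z=18.5
while z>12:
    f=fz(f0); print(round(z,1),f.round(1),st()['tcp_pos'].round(1))
    if f[2]>2: break
    z-=.6; robot.servo_line([*xy,z],feed=15)
print(st()['t'])
```

```text
27.5833 61.67091287330926
29.7 61.587232566923404 [ 1.36  0.62 -1.03  1.86  0.63  1.02 -1.36]
18.5 [ 0.2  0.2 -0. ] [ 434.2 -335.3   18.4]
17.9 [0.3 0.9 0.2] [ 434.1 -335.6   18.1]
17.3 [ 0.2  0.7 -0. ] [ 434.  -335.5   17.3]
16.7 [-0.6  0.8  0.3] [ 434.  -335.5   16.7]
16.1 [-0.4  0.6  0.6] [ 434.  -335.5   16.1]
15.5 [-0.7  0.4  0.2] [ 434.  -335.5   15.5]
14.9 [0.2 0.8 0.7] [ 434.  -335.5   14.9]
14.3 [-1.2  0.4 -0.1] [ 434.  -335.5   14.3]
13.7 [0.1 1.3 0.4] [ 434.  -335.4   13.7]
13.1 [0.6 0.1 0.2] [ 434.  -335.5   13.1]
12.5 [ 0.2  0.4 -0.5] [ 434.  -335.5   12.5]
34.4083
```

View pics/w4.png

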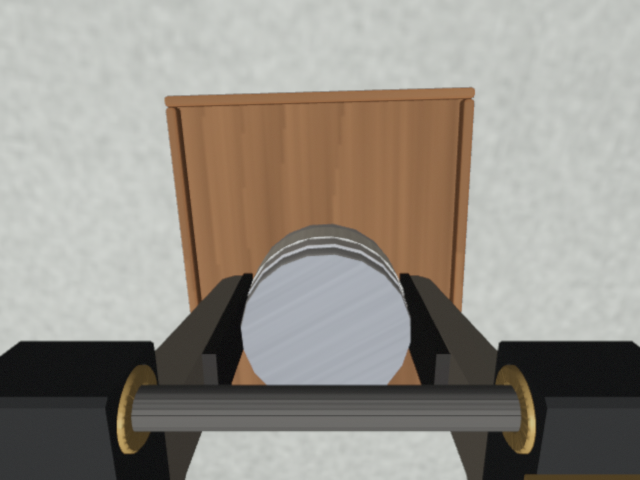

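Run:
```python
from h import *
xy=[434,-335.5]; f0=np.array(st()['contact_force']); z=12.5
while z>8.5:
    z-=.5; robot.servo_line([*xy,z],feed=15)
    f=fz(f0); print(round(z,1),f.round(1),st()['tcp_pos'].round(1))
    if f[2]>2: break
print(st()['t'])
```

```text
12.0 [-1.3  0.1 -0.4] [ 434.  -335.5   12. ]
11.5 [-3.4  0.2  5.4] [ 434.  -335.5   11.9]
34.9083
```

Run:
```python
from h import *
xy=[434,-335.5]
grip(.78); robot.hold(.3)
robot.servo_line([*xy,60],feed=60)
robot.servo_line([*xy,200],feed=200)
shot('wrist','w5.png'); 
for r in viewer.pinpoint('tin','wrist')+viewer.pinpoint('tray','wrist'): print(round(r['confidence'],2),w('wrist',r['at']).round(1))
print(st()['t'])
grip(0.0)
robot.movep(own(-42,0,130),D); print(st()['t'],st()['joints'].round(2))
z,f0,log=touch(-42,0,87.5,1.5,79)
print(z,log[-3:]); 
while fz(f0)[2]<10.5 and z>79:
    z-=.25; robot.servo_line(own(-42,0,z),feed=8); print(round(z,2),fz(f0).round(1))
np.save('z.npy',z); np.save('f0.npy',f0); print(st()['t'])
```

```text
0.92 [ 435.8 -336.5    3.3]
0.62 [ 3.242e+02 -5.483e+02 -2.000e-01]
0.59 [ 187.2 -347.1    1.4]
37.525
40.3417 [ 0.44  0.59 -0.97  1.93  0.6   0.94 -2.52]
83.89999999999995 [(84.7, np.float64(-0.35), 43.25), (84.3, np.float64(-0.54), 43.5), (83.9, np.float64(2.09), 43.75)]
83.65 [-1.5 -1.9  5.8]
83.4 [-2.2 -1.7  7.7]
83.15 [-2.4 -2.7  9. ]
82.9 [-2.8 -3.6 11.3]
44.75
```

View pics/w5.png

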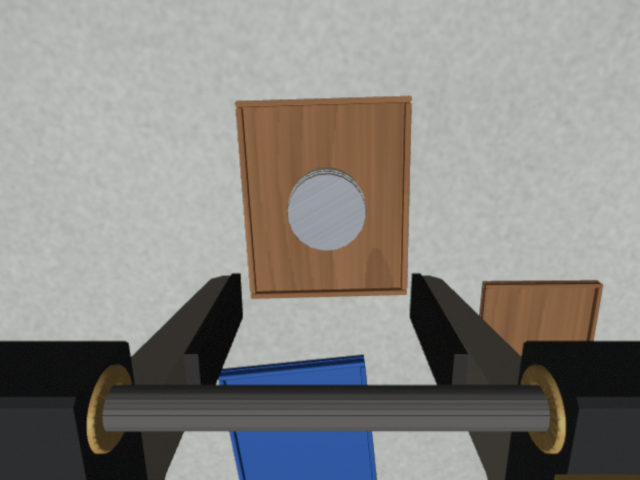

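The tin stands in the middle of the large wooden tray at about (327,210). The blue tray and the small wooden one are untouched. I'll now push the lid shut.

Run:
```python
from h import *
f0=np.load('f0.npy'); z=float(np.load('z.npy'))
x,z=drag(-42,72,0,z,f0,seg=9)
x,z=drag(x,88,0,z,f0,seg=4,feed=20)
np.save('z.npy',z)
robot.servo_line(own(x,0,z+6),feed=60); robot.servo_line(own(x,0,z+60),feed=150)
robot.movep(own(0,0,380),D); print(st()['t'])
shot('wrist','w6.png')
```

```text
-33.2 83.69 [-2.6 -2.5 10.8] 11.4 [521.  124.7  84.6] 45.12
-24.5 84.44 [-3.5 -2.4 11.2] 12.0 [529.7 123.5  85.4] 45.48
-15.7 85.23 [-3.1 -2.9 10.2] 11.0 [538.4 122.3  86.1] 45.85
-6.9 85.91 [-3.7 -3.5 11.4] 12.5 [547.1 121.1  86.9] 46.22
1.8 86.72 [-3.5 -3.9 10.4] 11.7 [555.8 119.8  87.7] 46.58
10.6 87.42 [-2.8 -3.1 11.4] 12.1 [564.5 118.7  88.5] 46.95
19.4 88.22 [-3.6 -2.6 11.3] 12.1 [573.2 117.5  89.2] 47.32
28.2 89.02 [-3.3 -3.3 10.4] 11.4 [581.9 116.3  90. ] 47.68
36.9 89.73 [-3.1 -2.5 10.7] 11.4 [590.6 115.   90.8] 48.05
45.7 90.46 [-4.1 -3.8 10.6] 12.0 [599.3 113.8  91.5] 48.42
54.5 91.19 [-2.8 -4.3 10.6] 11.8 [608.  112.6  92.3] 48.78
63.2 91.91 [-3.4 -3.2 10.6] 11.5 [616.8 111.4  93.1] 49.15
72.0 92.64 [-3.2 -3.9 11.4] 12.4 [625.5 110.2  93.9] 49.52
76.0 93.02 [-4.6 -3.7 10.1] 11.6 [628.8 109.7  94.1] 49.87
80.0 93.28 [-9.3 -4.  14.4] 17.6 [630.8 109.5  94.3] 50.22
84.0 94.73 [-3.5 -0.9  6.6] 7.5 [636.7 109.6  94.9] 50.58
88.0 94.64 [-12.3  -1.3  12. ] 17.2 [637.6 109.7  94.9] 50.93
52.65
```

View pics/w6.png

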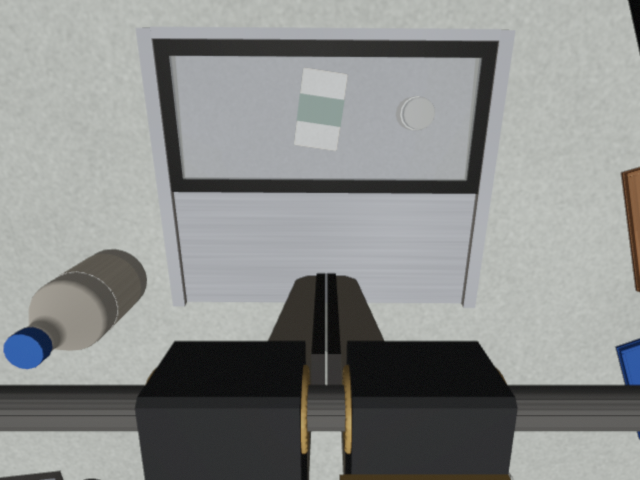

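Run:
```python
from h import *
c,s=np.cos(P[2]),np.sin(P[2])
for uv,z in (((325,192),89),((325,40.5),102)):
    d=ray('wrist',uv,z)[:2]-P[:2]; print((c*d[0]+s*d[1]).round(1))
o=st(); print(o['t'],(o['contact_force']).round(2))
robot.job_done()
```

```text
-9.0
139.7
52.7 [-0.09  0.04 -0.32]
the job is handed in; nothing more can be done
```

The tin stands in the middle of the large wooden tray and the lid was pushed shut against its far stop. I handed the job in at 52.7 s of the 72 s allowed and have not seen the verdict; the highest glass force I read was 17.6 N (limit 20 N), and the final pictures show the other goods in place.

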